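# Pack hard-hat adjusters into stack-nest bins

## Robot

A 7-joint arm with a two-finger parallel gripper is mounted at the origin on the work surface. World frame = base frame: x ahead of the robot, y to its left, z up, the work surface at z = 0. Lengths are in m, angles in rad, forces in N, time in s.
With the tool pointing down it reaches from about 0.425 to 0.95 m from the base axis. Payload 4.7 kg.
Tool frame: the origin (TCP) lies between the finger pads; the fingertips stand 25 mm ahead of it and the grasp point (between the pads) lies 6 mm ahead of it; x points along the fingers, z is the direction in which the jaws open and shut, and the axes are right-handed (so a half turn about x gives the same grasp; the last joint's range is limited). The gripper opens to 85 mm and grips with 20 to 120 N. Pads are 22 mm wide; open, the fingers measure 114 mm over their backs; the gripper's body (76 mm by 85 mm) begins 54 mm behind the grasp point. The pads swing forward as they close: fully open they stand 13 mm farther back than shut.
Start: joints at [-0.029, 0.469, -0.049, 1.532, 0.024, 1.141, -0.082], TCP at [0.675, 0, 0.256] pointing down, gripper open.
Joint ranges: [-2.59, 2.59], [-0.33, 1.99], [-1.39, 1.29], [0.1, 2.45], [-1.04, 4.18], [0.21, 1.99], [-2.66, 2.66]. Speed limits (rad/s): [2.57, 2.57, 3.14, 3.14, 3.14, 3.14, 3.14].

## Interface

Orientations are given as a 3x3 rotation matrix whose columns are the frame's x, y, z axes.
In Python, from rig import * gives the robot as it stands. Calls block until the motion is done:
- movep(position, orientation): joint-space move of the TCP to a pose.
- move_l(position, attitude=None, feed=0.15, until_force=None): straight line of the TCP; attitude=None keeps the orientation; feed is the mean speed in m/s. With until_force (N) it stops when the force on the tool has changed by that much, and returns True; else False.
- move_joints(angles): joint-space move.
- command_gripper(opening, newtons=None): finger opening in m; newtons is the grip in N (None keeps the last); returns when the fingers have stopped.
- sleep(seconds).
- inverse_kinematics(position, orientation): joint angles nearest the present ones, or None.
- sense(): the state.
- camera(name): name is "scene" or "side" or "wrist"; returns (picture, depth): 384x512x3 uint8, red, green, blue; 384x512 float32, m along the optical axis (not along the pixel's ray), 0 where there is no reading.
- camera_params(name): a dict with "K" (3x3 intrinsics, pixels), "position" and "rotation" of the camera in the world; the wrist camera has in their place "tool_from_camera" (4x4, takes a point from camera to tool coordinates, whose origin is the TCP and whose axes are the tool frame's). Camera axes: x right, y down, z forward; pixel columns grow to the right and rows downward; lengths in m; the calibration is good to about 2 mm. A picture is of the moment at which its call begins: read the wrist's pose just before it. camera_params takes no time and is no camera call.
A pose or a line that the arm cannot do raises Unreachable and nothing moves.
- finish_job(): hands the job in, once; it reports no verdict.
The state is a dict: "time_s": time; "joint_pos": joint angles; "qd": joint speeds; "joint_efforts": joint torques, N m; "position": TCP position; "tcp_rot": TCP orientation; "wrist_force": force on the tool from outside, world axes, zero at the start; "ft_torque": the same for the moment, N m; "finger_gap": finger opening in m.
Only numpy, scipy, OpenCV 4.12 (cv2) and the standard library are available. Lean on these libraries where they do the work, as an engineer would, in place of code of your own. Each camera call takes 0.05 s, during which the arm holds its last target. There are 200 camera calls.

## Task

Finish and pack the hard-hat adjusters on the bench: push every rivet's centre pin flush, and lay the adjusters flat, knob up, one to a compartment, first two in the bin that stands alone and then the rest in the bin stacked on it. Take the empty bins from the top of the nest, and set each on the bin below turned half a turn from it, so that its feet rest on the ledges instead of nesting onto the adjusters: the first once the bottom bin holds its two finished adjusters, the next on top as a cover when all are packed. Leave the last bin of the nest standing where it is, and do not knock over or shove the bottle and the tape.

Things in the scene. Friction and masses are not known exactly. Their poses are not given: they have to be found in the camera images.
- bin0: Red stack-nest parts bin, standing alone, empty: bottom of the stack to be made. All 4 bins are alike: 199 long (x) x 63 wide (y) x 52 mm high, 0.13 kg, origin at the centre of the underside. An upright band rings the rim, from 30 to 52 mm up, 63 mm across: grip a bin by it from above, across the middle. A low divider (2.5 mm thick, top 15.5 mm up) across the middle makes 2 compartments.
- bin1: Bin like bin0, uppermost of three nested the same way round (undersides 0, 22, 44 mm up, 2 mm play). It goes on bin0. Set on a bin the same way round, a bin nests (22 mm above the other's underside, or on the contents); half turned, its feet stand on the other's ledges, underside 46 mm above the other's underside, 6 mm below the rim, with 2.5 mm end play between stops and 7 mm sideways.
- bin2: Bin like bin0, middle one of the nest, under bin1. It goes on bin1. Each compartment's floor is 2.5 mm thick, free from 2 to 67 mm from the bin's middle along x, 35 mm wide; the long walls lean out to 53 mm at the rim. An adjuster lies flat there only lengthwise (its x along the bin's x), about 35 mm from the middle; fingers have room only if they close along the bin's length.
- spare: Bin like bin0, the lowest of the nest; it stays where it is, empty.
- bin0_card (a point): Middle of the sloping card holder (46 x 18 mm, white card) outside the +x end of bin0, 100 mm from its middle, 41 mm up. This end has one foot channel mid-width with a ledge on each side of it; the -x end has one middle ledge and a foot channel on each side.
- bin1_card (a point): Middle of the card holder on the +x end of bin1, as on bin0: tells which way round it is.
- bin2_card (a point): Middle of the card holder on the +x end of bin2, as on bin0: tells which way round it is.
- adj1: Hard-hat headband adjuster, 60 g: white housing 44 (x) x 28 (y) x 12 mm high; round grey knob, 26 mm diameter, from 12 to 26 mm up; in its centre a black push rivet: fixed head 14 mm wide, top 28 mm up, with a 7 mm thick centre pin standing up to 35 mm. Origin at the centre of the underside, z up along the pin. Either end first. May be absent (None).
- pin1 (a joint): Centre pin of adj1's rivet: 0 = standing 7 mm proud of the rivet head, 0.007 = flush. Slides down against about 5 N of friction and stays where it is left. None if absent.
- adj2: Another adjuster like adj1. May be absent (None).
- pin2 (a joint): Centre pin of adj2's rivet: 0 = standing 7 mm proud of the rivet head, 0.007 = flush. Slides down against about 5 N of friction and stays where it is left. None if absent.
- adj3: Another adjuster like adj1. May be absent (None).
- pin3 (a joint): Centre pin of adj3's rivet: 0 = standing 7 mm proud of the rivet head, 0.007 = flush. Slides down against about 5 N of friction and stays where it is left. None if absent.
- adj4: Another adjuster like adj1. May be absent (None).
- pin4 (a joint): Centre pin of adj4's rivet: 0 = standing 7 mm proud of the rivet head, 0.007 = flush. Slides down against about 5 N of friction and stays where it is left. None if absent.
- bottle: Water bottle, 68 mm diameter, 220 mm high, standing beyond the work; origin at the centre of its underside. Not to be knocked over.
- tape: Roll of clear tape lying flat, 100 mm diameter, 48 mm high; origin at the centre of its underside. Leave it.

How it is judged:
On the way, in this order (a step that is already met when the one before it is completed fails the run):
1. the bin that stood alone holds a finished adjuster, pin flush, flat in each of its two compartments (((value of joint pin1 above 0.0055 m and (x of adj1 in the frame of bin0 between -0.065 and -0.015 m and y of adj1 in the frame of bin0 between -0.012 and 0.012 m and z of adj1 in the frame of bin0 between -0.002 and 0.0075 m and angle between adj1's own z axis and vertical below 0.15 rad)) or (value of joint pin2 above 0.0055 m and (x of adj2 in the frame of bin0 between -0.065 and -0.015 m and y of adj2 in the frame of bin0 between -0.012 and 0.012 m and z of adj2 in the frame of bin0 between -0.002 and 0.0075 m and angle between adj2's own z axis and vertical below 0.15 rad)) or (value of joint pin3 above 0.0055 m and (x of adj3 in the frame of bin0 between -0.065 and -0.015 m and y of adj3 in the frame of bin0 between -0.012 and 0.012 m and z of adj3 in the frame of bin0 between -0.002 and 0.0075 m and angle between adj3's own z axis and vertical below 0.15 rad)) or (value of joint pin4 above 0.0055 m and (x of adj4 in the frame of bin0 between -0.065 and -0.015 m and y of adj4 in the frame of bin0 between -0.012 and 0.012 m and z of adj4 in the frame of bin0 between -0.002 and 0.0075 m and angle between adj4's own z axis and vertical below 0.15 rad))) and ((value of joint pin1 above 0.0055 m and (x of adj1 in the frame of bin0 between 0.015 and 0.065 m and y of adj1 in the frame of bin0 between -0.012 and 0.012 m and z of adj1 in the frame of bin0 between -0.002 and 0.0075 m and angle between adj1's own z axis and vertical below 0.15 rad)) or (value of joint pin2 above 0.0055 m and (x of adj2 in the frame of bin0 between 0.015 and 0.065 m and y of adj2 in the frame of bin0 between -0.012 and 0.012 m and z of adj2 in the frame of bin0 between -0.002 and 0.0075 m and angle between adj2's own z axis and vertical below 0.15 rad)) or (value of joint pin3 above 0.0055 m and (x of adj3 in the frame of bin0 between 0.015 and 0.065 m and y of adj3 in the frame of bin0 between -0.012 and 0.012 m and z of adj3 in the frame of bin0 between -0.002 and 0.0075 m and angle between adj3's own z axis and vertical below 0.15 rad)) or (value of joint pin4 above 0.0055 m and (x of adj4 in the frame of bin0 between 0.015 and 0.065 m and y of adj4 in the frame of bin0 between -0.012 and 0.012 m and z of adj4 in the frame of bin0 between -0.002 and 0.0075 m and angle between adj4's own z axis and vertical below 0.15 rad)))), for 0.2 s.
2. the first bin of the nest stands on it, half turned, on the ledges (z of bin1 in the frame of bin0 between 0.043 and 0.049 m and horizontal distance between bin1 and bin0 below 0.014 m and angle between bin1's own z axis and vertical below 0.04 rad and x of bin1_card in the frame of bin0 below -0.07 m and angle between the x axis of bin1 and the x axis of bin0, either way round below 0.12 rad), for 0.2 s.
At the end, for the whole second after the job is handed in: Pins flush (within 1.5 mm); all adjusters flat (0.15 rad) in compartments, two in bin0, the rest in bin1. bin1 on bin0, bin2 on bin1, each half turned, on ledges (46 +- 3 mm up, middles within 14 mm, in line within 0.12, level within 0.04 rad). spare within 50 mm of its place, upright. All at rest (all of step 1 and all of step 2 and value of joint each of pin1, pin2, pin3, pin4 above 0.0055 m and ((x of adj1 in the frame of bin0 between -0.065 and 0.065 m and y of adj1 in the frame of bin0 between -0.012 and 0.012 m and z of adj1 in the frame of bin0 between -0.002 and 0.0075 m and angle between adj1's own z axis and vertical below 0.15 rad) or (x of adj1 in the frame of bin1 between -0.065 and 0.065 m and y of adj1 in the frame of bin1 between -0.012 and 0.012 m and z of adj1 in the frame of bin1 between -0.002 and 0.0075 m and angle between adj1's own z axis and vertical below 0.15 rad)) and ((x of adj2 in the frame of bin0 between -0.065 and 0.065 m and y of adj2 in the frame of bin0 between -0.012 and 0.012 m and z of adj2 in the frame of bin0 between -0.002 and 0.0075 m and angle between adj2's own z axis and vertical below 0.15 rad) or (x of adj2 in the frame of bin1 between -0.065 and 0.065 m and y of adj2 in the frame of bin1 between -0.012 and 0.012 m and z of adj2 in the frame of bin1 between -0.002 and 0.0075 m and angle between adj2's own z axis and vertical below 0.15 rad)) and ((x of adj3 in the frame of bin0 between -0.065 and 0.065 m and y of adj3 in the frame of bin0 between -0.012 and 0.012 m and z of adj3 in the frame of bin0 between -0.002 and 0.0075 m and angle between adj3's own z axis and vertical below 0.15 rad) or (x of adj3 in the frame of bin1 between -0.065 and 0.065 m and y of adj3 in the frame of bin1 between -0.012 and 0.012 m and z of adj3 in the frame of bin1 between -0.002 and 0.0075 m and angle between adj3's own z axis and vertical below 0.15 rad)) and ((x of adj4 in the frame of bin0 between -0.065 and 0.065 m and y of adj4 in the frame of bin0 between -0.012 and 0.012 m and z of adj4 in the frame of bin0 between -0.002 and 0.0075 m and angle between adj4's own z axis and vertical below 0.15 rad) or (x of adj4 in the frame of bin1 between -0.065 and 0.065 m and y of adj4 in the frame of bin1 between -0.012 and 0.012 m and z of adj4 in the frame of bin1 between -0.002 and 0.0075 m and angle between adj4's own z axis and vertical below 0.15 rad)) and z of bin2 in the frame of bin1 between 0.043 and 0.049 m and horizontal distance between bin2 and bin1 below 0.014 m and angle between each of bin2, bin0's own z axis and vertical below 0.04 rad and x of bin2_card in the frame of bin1 below -0.07 m and angle between the x axis of bin2 and the x axis of bin1, either way round below 0.12 rad and height (world z) of bin0 below 0.004 m and angle between spare's own z axis and vertical below 0.05 rad and distance of spare from where it was at the start of the episode below 0.05 m and linear speed of each of bin0, bin1, bin2 below 0.02 m/s); the robot touches nothing.
It fails at once if the bottle is knocked over (angle between bottle's own z axis and vertical above 0.5 rad).
It fails at once if the bottle is shoved more than 50 mm (distance of bottle from where it was at the start of the episode above 0.05 m).
It fails at once if the tape is shoved more than 50 mm (distance of tape from where it was at the start of the episode above 0.05 m).
Of adj1, adj2, adj3, adj4 only 3 to 4 are there at a start; the rules pass over those that are not, and their reading is None.
At some moment in a run one of adj1, adj2, adj3, adj4 may be knocked a few centimetres aside while the robot is not near it.
It also fails if it takes over 208 s, if anything falls off the work surface, if the arm or the gripper's body presses on something with over 40 N, if the wrist force passes 120 N, or if a joint passes its speed limit or range.

## Working session

There is one attempt and no reset: what is moved stays moved. The work goes in short steps, each a Python script; the robot and the scene stay as the last script left them, time stands still between calls to the robot, and variables do not carry over. Pictures are saved under pics/ and viewed, about 12 in all and at most 16, crops included, and the job is handed in when it is done.

```bash
ls; mkdir -p pics
cat > h.py <<'E'
from rig import *
import numpy as np, cv2
def cam(name):
    s=sense(); im,d=camera(name); p=camera_params(name); K=np.array(p["K"])
    if name=="wrist":
        T=np.array(p["tool_from_camera"]); R0=np.array(s["tcp_rot"]); R=R0@T[:3,:3]; t=R0@T[:3,3]+np.array(s["position"])
    else: R=np.array(p["rotation"]); t=np.array(p["position"])
    v,u=np.mgrid[:d.shape[0],:d.shape[1]]
    c=np.stack([(u-K[0,2])/K[0,0]*d,(v-K[1,2])/K[1,1]*d,d],-1)
    P=c@R.T+t; P[d==0]=np.nan
    return im,P
def save(im,f): cv2.imwrite("pics/"+f,im[...,::-1])
E
python3 - <<'E'
from h import *
s=sense(); print(s["time_s"],s["position"],np.round(s["tcp_rot"],2).tolist())
for n in("scene","side","wrist"):
    im,P=cam(n); np.savez("pics/%s0.npz"%n,im=im,P=P)
    if n!="wrist": print(camera_params(n)["position"])
    else: print(camera_params(n))
    save(im,n+"0.png")
E
```

```text
pics
0.0 [6.74461566e-01 1.56449855e-05 2.55250578e-01] [[-0.0, -0.0, 1.0], [-0.0, 1.0, 0.0], [-1.0, -0.0, -0.0]]
[0.83061996 0.43895174 0.74885327]
[ 0.53517705 -0.59923007  0.69907947]
{'K': array([[301.34756956,   0.        , 261.5119607 ],
       [  0.        , 301.34756956, 192.27586577],
       [  0.        ,   0.        ,   1.        ]]), 'tool_from_camera': array([[-3.42560525e-04, -2.82922046e-01,  9.59142846e-01,
        -1.17423138e-01],
       [ 1.77307884e-04, -9.59142904e-01, -2.82922000e-01,
         7.24020576e-02],
       [ 9.99999926e-01,  7.31456789e-05,  3.78728806e-04,
         6.64176753e-04],
       [ 0.00000000e+00,  0.00000000e+00,  0.00000000e+00,
         1.00000000e+00]])}
```

View pics/scene0.png

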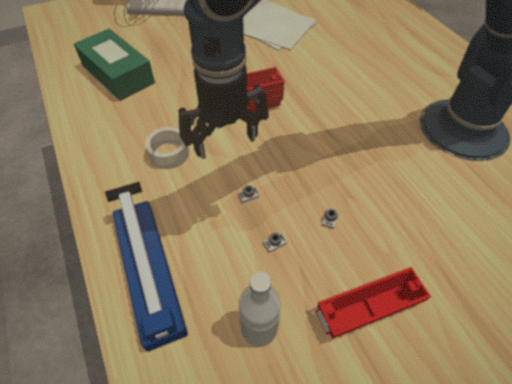

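View pics/side0.png

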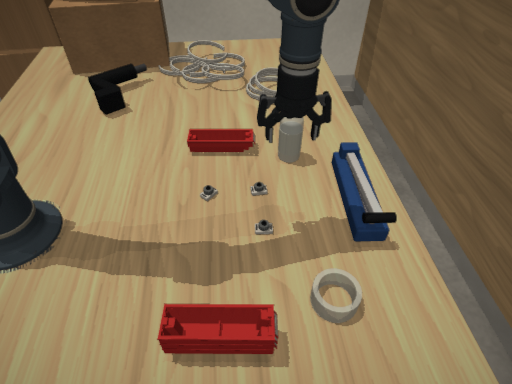

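Scene view: bin0 at about (373,302) with its card at the left end (323,320). The nest is at about (265,90) and there are three adjusters at (248,193), (331,216) and (274,240). The bottle is at (260,310) and the tape at (167,147). The side view shows the nest at (220,330), with its card at the right end (275,322). Next I'll measure them.

```bash
cat >> h.py <<'E'
def binfit(im,P,lo,hi,reg):
    """rim rectangle of a red bin: centre, x-dir angle(mod pi), size, top"""
    f=im.astype(int); m=(f[...,0]>90)&(f[...,0]>2*f[...,1])&(f[...,0]>2*f[...,2])
    m&=(np.abs(P[...,0]-reg[0])<.16)&(np.abs(P[...,1]-reg[1])<.16)
    Q=P[m]; top=np.percentile(Q[:,2],97); Z=Q[(Q[:,2]>lo)&(Q[:,2]<hi)]
    (c,wh,a)=cv2.minAreaRect(Z[:,:2].astype(np.float32))
    a=np.deg2rad(a)
    if wh[0]<wh[1]: a+=np.pi/2
    a=(a+np.pi/2)%np.pi-np.pi/2
    return np.array(c),a,sorted(wh),top,len(Z)
E
python3 - <<'E'
from h import *
for n in("scene","side","wrist"):
    z=np.load("pics/%s0.npz"%n); im,P=z["im"],z["P"]
    f=im.astype(int)
    red=(f[...,0]>90)&(f[...,0]>2*f[...,1])&(f[...,0]>2*f[...,2])&(P[...,2]<.15)
    N,l,st,ce=cv2.connectedComponentsWithStats(red.astype(np.uint8))
    for i in range(1,N):
        if st[i,4]<150: continue
        Q=P[l==i]; Q=Q[~np.isnan(Q[:,0])]; c=Q.mean(0); top=np.percentile(Q[:,2],97)
        print(n,"red",ce[i].round(),c.round(3),"top",top.round(3), [np.round(x,3) for x in binfit(im,P,top-.012,top+.005,c)])
    # dark knobs
    dk=(P[...,2]>.016)&(P[...,2]<.045)&(f.max(2)<130)&((f.max(2)-f.min(2))<40)&(np.abs(P[...,1])<.35)&(P[...,0]>.4)&(P[...,0]<1)
    N,l,st,ce=cv2.connectedComponentsWithStats(dk.astype(np.uint8))
    for i in range(1,N):
        if st[i,4]<25: continue
        Q=P[l==i]; print(n,"dark",ce[i].round(),np.nanmedian(Q,0).round(3),np.nanmax(Q[:,2]).round(3),st[i,4])
    for nm,(u,v) in dict(scene=dict(card=(323,320),bot=(261,280),tape=(167,133)),side=dict(card=(275,322),tape=(336,275),bot=(290,125)),wrist={})[n].items(): print(n,nm,P[v,u].round(3))
E
```

```text
scene red [267.  84.] [ 0.438 -0.306  0.074] top 0.097 [array([ 0.453, -0.311]), np.float64(-0.088), array([0.064, 0.101]), np.float64(0.097), np.int64(331)]
scene red [371. 302.] [0.517 0.291 0.026] top 0.052 [array([0.523, 0.294]), np.float64(-0.092), array([0.064, 0.202]), np.float64(0.052), np.int64(1459)]
scene dark [165. 137.] [ 0.734 -0.284  0.028] 0.044 211
scene dark [169. 158.] [ 0.751 -0.208  0.029] 0.045 277
scene dark [248. 191.] [ 0.618 -0.042  0.026] 0.036 102
scene dark [156. 269.] [0.847 0.025 0.041] 0.045 562
scene dark [330. 214.] [0.484 0.092 0.025] 0.037 110
scene dark [114. 222.] [ 0.909 -0.078  0.043] 0.045 26
scene dark [120. 249.] [ 0.914 -0.011  0.043] 0.045 60
scene dark [275. 239.] [0.62  0.093 0.026] 0.036 128
scene dark [130. 297.] [0.921 0.095 0.043] 0.045 83
scene dark [322. 321.] [0.624 0.286 0.04 ] 0.045 75
scene dark [259. 339.] [0.741 0.265 0.032] 0.045 139
scene card [0.623 0.284 0.041]
scene bot [0.725 0.236 0.219]
scene tape [ 0.729 -0.285  0.037]
side red [220. 135.] [0.52  0.308 0.042] top 0.055 [array([0.52 , 0.293]), np.float64(-0.09), array
[... 922 characters left out ...]
 0.039 29
wrist dark [425.  22.] [0.845 0.154 0.021] 0.028 28
wrist dark [425.  36.] [0.844 0.14  0.027] 0.038 39
wrist dark [423.  48.] [0.844 0.128 0.027] 0.039 56
wrist dark [506.  57.] [0.92  0.117 0.044] 0.045 42
wrist dark [417.  65.] [0.843 0.112 0.022] 0.034 33
wrist dark [85. 86.] [0.483 0.09  0.026] 0.037 595
wrist dark [210.  85.] [0.619 0.091 0.026] 0.036 498
wrist dark [492. 106.] [0.917 0.069 0.044] 0.045 73
wrist dark [409. 109.] [0.84  0.065 0.022] 0.036 43
wrist dark [393. 222.] [ 0.832 -0.066  0.031] 0.045 571
wrist dark [213. 203.] [ 0.617 -0.043  0.026] 0.036 389
wrist dark [306. 320.] [ 0.734 -0.205  0.031] 0.045 938
wrist dark [335. 345.] [ 0.779 -0.253  0.025] 0.043 42
```

View pics/wrist0.png

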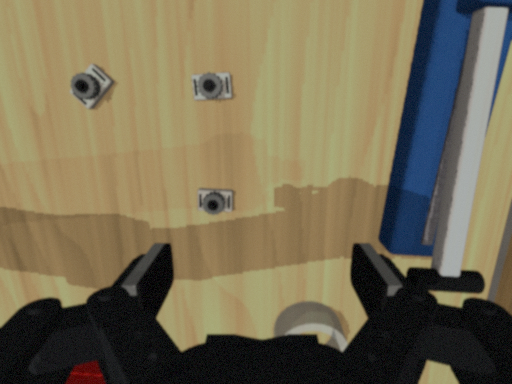

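The wrist view shows the three adjusters at (92,86), (211,86) and (214,203), with pins proud. Both cards point towards world +x. Next I'll fit adjuster poses and check IK for the grip angles.

```bash
cat >> h.py <<'E'
def R(th):
    x=np.array([0,0,-1.]); z=np.array([np.cos(th),np.sin(th),0]); return np.stack([x,np.cross(z,x),z],1)
def adj(im,P,xy,r=.04):
    """centre, yaw (mod pi) and top height of the adjuster nearest xy"""
    d=np.hypot(P[...,0]-xy[0],P[...,1]-xy[1])
    k=(d<r)&(P[...,2]>.0235)&(P[...,2]<.04)
    if k.sum()<20: return None
    c,_=cv2.minEnclosingCircle(P[k][:,:2].astype(np.float32)); c2=np.median(P[k][:,:2],0)
    d=np.hypot(P[...,0]-c2[0],P[...,1]-c2[1])
    h=(d<.03)&(P[...,2]>.008)&(P[...,2]<.016)
    (c3,wh,a)=cv2.minAreaRect(P[h][:,:2].astype(np.float32)); a=np.deg2rad(a)+(np.pi/2 if wh[0]<wh[1] else 0)
    a=(a+np.pi/2)%np.pi-np.pi/2
    return c2,np.array(c3),a,sorted(wh),np.nanmax(P[k][:,2]),k.sum()
E
python3 - <<'E'
from h import *
z=np.load("pics/wrist0.npz")
for xy in((.483,.09),(.619,.092),(.617,-.043)): print([np.round(v,3) for v in adj(z["im"],z["P"],xy)])
for nm,p in dict(bin0=(.522,.293,.2),nest=(.502,-.317,.2),bin0hi=(.522,.293,.3)).items():
    for th in (np.pi/2-.09,-np.pi/2-.09,-.09,np.pi-.09):
        q=inverse_kinematics(p,R(th)); print(nm,round(th,2),None if q is None else np.round(q,2))
E
```

```text
[array([0.482, 0.091]), array([0.48 , 0.091]), np.float64(0.784), array([0.028, 0.044]), np.float64(0.037), np.int64(507)]
[array([0.618, 0.091]), array([0.618, 0.091]), np.float64(0.063), array([0.028, 0.044]), np.float64(0.036), np.int64(487)]
[array([ 0.616, -0.044]), array([ 0.616, -0.045]), np.float64(-0.032), array([0.028, 0.044]), np.float64(0.036), np.int64(353)]
bin0 1.48 [-0.25  0.44 -0.44  1.76  0.22  0.99  0.71]
bin0 -1.66 [-0.73  0.4   0.19  1.79 -0.09  0.96 -2.16]
bin0 -0.09 [-0.49  0.4  -0.12  1.78  0.06  0.96 -0.73]
bin0 3.05 [-0.03  0.51 -0.76  1.75  0.4   1.04  2.12]
nest 1.48 [ 0.69  0.41 -0.26  1.78  0.12  0.97  1.86]
nest -1.66 [ 0.21  0.4   0.37  1.81 -0.17  0.96 -1.01]
nest -0.09 [ 0.45  0.39  0.05  1.8  -0.03  0.95  0.43]
nest 3.05 [-0.27  0.62  1.11  1.84 -0.63  1.09 -2.15]
bin0hi 1.48 [-0.23  0.35 -0.45  1.65  0.16  1.18  0.75]
bin0hi -1.66 [-0.71  0.31  0.16  1.68 -0.05  1.16 -2.19]
bin0hi -0.09 [-0.48  0.31 -0.13  1.66  0.04  1.17 -0.71]
bin0hi 3.05 [-0.02  0.41 -0.76  1.64  0.3   1.22  2.21]
```

Run:
```python
from h import *
z=np.load("pics/wrist0.npz"); command_gripper(0,60)
A=[]
for xy in((.617,-.043),(.619,.092),(.483,.09)):
    c,c3,a,*_=adj(z["im"],z["P"],xy); c=(c+c3)/2; A.append((c,a))
    Rt=R(a if a<.5 else a-np.pi/2)
    movep([*c,.12],Rt); move_l([*c,.075],feed=.1)
    f=move_l([*c,.045],feed=.03,until_force=20); s=sense()
    print(f,s["position"].round(4),s["wrist_force"].round(1),round(s["time_s"],1))
    move_l([*c,.12],feed=.15)
movep([.6,.02,.26],R(0))
im,P=cam("wrist"); save(im,"w1.png")
for c,a in A: print([np.round(v,3) for v in adj(im,P,c,.06)])
print(sense()["time_s"])
```

```text
True [ 0.6161 -0.0446  0.0531] [-1.1  0.2  5.8] 2.9
True [0.6183 0.0914 0.0531] [-2.  -0.4  6. ] 5.5
True [0.481  0.0907 0.0531] [-2.1 -0.8  8.5] 8.2
[array([ 0.614, -0.048]), array([ 0.615, -0.048]), np.float64(-0.069), array([0.028, 0.044]), np.float64(0.03), np.int64(335)]
[array([0.618, 0.091]), array([0.618, 0.091]), np.float64(0.061), array([0.028, 0.044]), np.float64(0.03), np.int64(449)]
[array([0.48 , 0.091]), array([0.48 , 0.091]), np.float64(0.786), array([0.028, 0.044]), np.float64(0.03), np.int64(458)]
9.7
```

```bash
cat >> h.py <<'E'
def pick(xy):
    command_gripper(.05,40); movep([*xy,.25],R(0))
    im,P=cam("wrist"); c,c3,a,wh,top,n=adj(im,P,xy,.07); c=(c+c3)/2
    print("adj",c.round(4),round(a,3),np.round(wh,3),round(float(top),4))
    assert abs(wh[0]-.028)<.004 and abs(wh[1]-.044)<.004 and top<.033
    movep([*c,.10],R(a)); move_l([*c,.038],feed=.1); command_gripper(.0,40)
    s=sense(); print("gap",round(s["finger_gap"],4)); move_l([*c,.15],feed=.15)
    s=sense(); print("gap up",round(s["finger_gap"],4),round(s["time_s"],1)); assert s["finger_gap"]>.02
def place(xy,th,zfl):
    """zfl: TCP height with the adjuster on the floor"""
    movep([*xy,zfl+.10],R(th)); move_l([*xy,zfl+.02],feed=.15)
    f=move_l([*xy,zfl-.001],feed=.03,until_force=8); s=sense()
    print("placed",f,s["position"].round(4),s["wrist_force"].round(1)); 
    command_gripper(.036); move_l([*xy,zfl+.11],feed=.12)
E
python3 - <<'E'
from h import *
movep([.522,.293,.26],R(-.09)); im,P=cam("wrist"); save(im,"w2.png")
c,a,wh,top,n=binfit(im,P,.044,.058,(.522,.293)); print(c,a,wh,top)
u=np.array([np.cos(-.09),np.sin(-.09)])
# along-axis extent of the rim excl. card
Q=P[(P[...,2]>.047)&(P[...,2]<.056)&(np.abs(P[...,0]-c[0])<.12)&(np.abs(P[...,1]-c[1])<.05)][:,:2]-[.522,.293]
print(np.percentile(Q@u,[.5,99.5]),np.percentile(Q@[-u[1],u[0]],[.5,99.5]))
pick((.615,-.048))
E
```

```text
[0.52027804 0.29570907] -0.09032283942474617 [0.06352023780345917, 0.19839975237846375] 0.05268565739590872
[-0.10162308  0.09707039] [-0.03012039  0.0342347 ]
adj [ 0.6121 -0.0563] -0.067 [0.028 0.044] 0.0301
gap 0.0238
gap up 0.0242 15.4
```

View pics/w2.png

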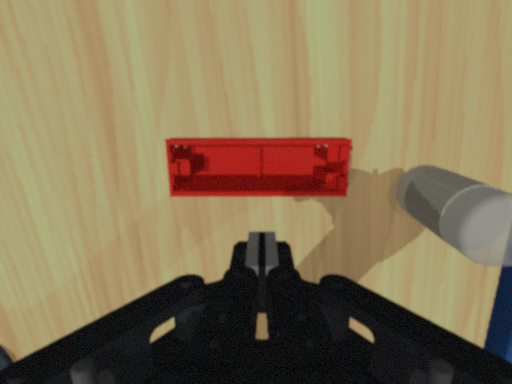

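The wrist view shows bin0 at (260,167), long axis level, with the bottle at (440,205). The adjuster had drifted before the pick and the gap is 24 mm, so I'll check the held part.

Run:
```python
from h import *
im,P=cam("wrist"); im2,P2=cam("scene")
s=sense(); p=camera_params("scene"); q=np.linalg.inv(p["rotation"])@(np.array(s["position"])-[0,0,.025]-p["position"]); uv=(np.array(p["K"])@(q/q[2]))[:2].astype(int); print(uv,s["position"])
a=cv2.resize(im[170:310,160:360],(600,420),interpolation=2); u,v=uv; b=cv2.resize(im2[v-40:v+30,u-50:u+50],(600,420)) 
save(np.concatenate([a[:300],b[:300]]) if 0 else np.vstack([cv2.resize(a,(400,280)),cv2.resize(b,(400,280))]),"held1.png")
```

```text
[247 157] [ 0.61118686 -0.05629756  0.14852771]
```

View pics/held1.png

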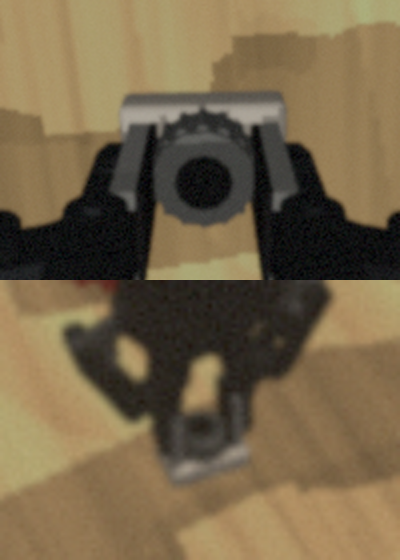

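```bash
cat >> h.py <<'E'
def held():
    """held adjuster from the wrist camera: knob-top plane tilt, centre; in tool frame"""
    s=sense(); im,P=cam("wrist"); Q=(P-s["position"])@np.array(s["tcp_rot"])
    m=(np.abs(Q[...,1])<.03)&(np.abs(Q[...,2])<.009)&(Q[...,0]>-.01)&(Q[...,0]<.06)
    return im,Q,m
E
python3 - <<'E'
from h import *
im,Q,m=held()
for v in range(200,262,3): print(v,[Q[v,u].round(4).tolist() for u in (262,)],im[v,262])
E
```

```text
200 [[0.1494, -0.0137, 0.0012]] [170 149 102]
203 [[0.1482, -0.0163, 0.0012]] [171 151 107]
206 [[0.1492, -0.0196, 0.0012]] [172 153 109]
209 [[0.1489, -0.0224, 0.0012]] [171 153 109]
212 [[0.1493, -0.0256, 0.0012]] [171 152 106]
215 [[0.148, -0.0281, 0.0012]] [149 135  97]
218 [[0.0343, 0.0133, 0.001]] [89 84 78]
221 [[0.0294, 0.0135, 0.001]] [100  94  85]
224 [[0.0257, 0.0133, 0.0009]] [98 95 87]
227 [[nan, nan, nan]] [43 42 40]
230 [[0.017, 0.0138, 0.0009]] [39 41 38]
233 [[0.0144, 0.0134, 0.0009]] [75 75 72]
236 [[0.0133, 0.0124, 0.0009]] [77 77 74]
239 [[0.0141, 0.0104, 0.0009]] [93 91 86]
242 [[0.0136, 0.0091, 0.0009]] [70 71 69]
245 [[0.014, 0.0073, 0.0009]] [63 61 61]
248 [[0.0127, 0.0064, 0.0009]] [39 39 35]
251 [[0.0107, 0.0059, 0.0009]] [19 20 20]
254 [[0.0114, 0.0039, 0.0009]] [22 20 23]
257 [[0.0109, 0.0026, 0.0009]] [17 16 14]
260 [[0.0115, 0.0007, 0.0009]] [11 13 15]
```

Held upright and centred: the housing side is vertical at tool y +13.5 mm. Placing the first two.

Run:
```python
from h import *
b=np.array([.5207,.2949]); u=np.array([np.cos(-.09),np.sin(-.09)])
place(b+.036*u,-.09,.0405)
pick((.618,.091)); im,Q,m=held(); print(Q[218:248:3,262].round(4).tolist())
place(b-.036*u,-.09,.0405)
movep([*b,.26],R(-.09)); im,P=cam("wrist"); save(im[100:240,130:390].repeat(3,0).repeat(3,1)[:420,:780],"w3.png"); np.savez("pics/w3.npz",im=im,P=P)
for k in(1,-1):
    c=b+.036*k*u; d=np.hypot(P[...,0]-c[0],P[...,1]-c[1]); m=(d<.03)&(P[...,2]>.026)&(P[...,2]<.036); mm=m&(im.max(2)<110)
    Q=P[mm]; g=np.median(Q,0); print(k,g.round(4),"rel",((g[:2]-b)@u).round(4),((g[:2]-b)@[-u[1],u[0]]).round(4),mm.sum())
r=[np.round(v,3) for v in adj(im,P,(.48,.091))or[]]; print(r,sense()["time_s"])
```

```text
placed True [0.5563 0.2916 0.0416] [-0.2  0.2  6.4]
adj [0.6177 0.0916] 0.068 [0.028 0.044] 0.0298
gap 0.0241
gap up 0.0241 23.5
[[0.0329, 0.0137, 0.001], [0.029, 0.0136, 0.001], [0.0248, 0.0136, 0.001], [0.0209, 0.0136, 0.001], [0.0182, 0.0132, 0.001], [0.014, 0.0135, 0.001], [0.014, 0.0119, 0.001], [0.0134, 0.0106, 0.001], [0.0137, 0.0089, 0.001], [0.0129, 0.0078, 0.001]]
placed True [0.4846 0.2981 0.0416] [-0.3 -1.1  4. ]
1 [0.5568 0.2892 0.0288] rel 0.0365 -0.0024 463
-1 [0.4857 0.2963 0.0289] rel -0.035 -0.0018 429
[array([0.48 , 0.093]), array([0.479, 0.092]), np.float64(0.769), array([0.027, 0.044]), np.float64(0.029), np.int64(252)] 27.7083
```

View pics/w3.png

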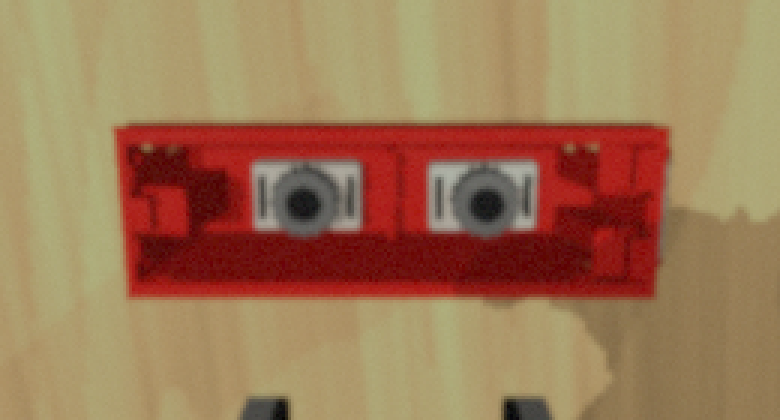

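Both adjusters are flat in their compartments, with knobs at about (303,203) and (487,203) in the crop and knob tops 28.8 mm up. Next is bin1: look, grip, lift.

```bash
cat >> h.py <<'E'
def lookbin(xy,rim,th=-.09):
    movep([*xy,rim+.21],R(th)); im,P=cam("wrist")
    c,a,wh,top,n=binfit(im,P,rim-.008,rim+.006,xy); 
    print("bin",c.round(4),round(a,4),np.round(wh,4),round(float(top),4),n); return c,a,im,P
E
python3 - <<'E'
from h import *
c0,a0,*_=lookbin((.5207,.2949),.052)
command_gripper(.085)
c1,a1,im,P=lookbin((.503,-.318),.096)
np.save("bins.npy",[*c0,a0,*c1,a1])
th=a1-np.pi/2
movep([*c1,.20],R(th)); move_l([*c1,.115],feed=.12); print(move_l([*c1,.096],feed=.04,until_force=10))
command_gripper(0,50); s=sense(); print("gap",s["finger_gap"],s["position"],s["wrist_force"].round(1))
move_l([*c1,.13],feed=.05); move_l([*c1,.33],feed=.2); s=sense(); print(s["wrist_force"].round(2),s["finger_gap"],s["time_s"])
im,P=cam("side"); save(im[60:380,60:380].repeat(2,0).repeat(2,1)[:600],"s4.png")
E
```

```text
bin [0.5202 0.2954] -0.0905 [0.0639 0.1985] 0.0528 3534
bin [ 0.5015 -0.3163] -0.097 [0.0638 0.2003] 0.0967 3486
False
gap 0.061928201734841176 [ 0.50180054 -0.3165429   0.09659999] [-0.4 -0.2  3.4]
[ 0.55  0.95 -1.79] 0.06207129909196782 35.8667
```

View pics/s4.png

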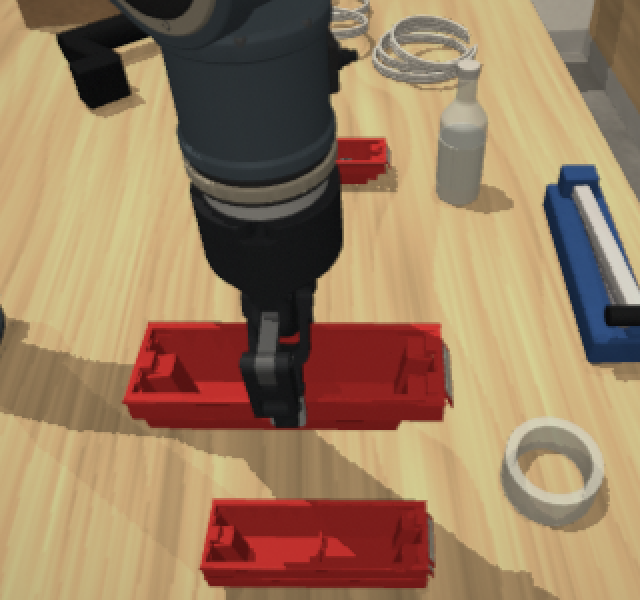

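A single bin is held level, with its card at the right end (447,370). The two remaining nest bins are undisturbed at (318,540). Half-turning it and lowering onto bin0.

```bash
cat >> h.py <<'E'
def lower(c,zs,f=6):
    r=move_l([*c,zs-.003],feed=.02,until_force=f); s=sense(); print("low",r,s["position"].round(4),s["wrist_force"].round(1),round(s["time_s"],1)); return s["position"][2]
E
python3 - <<'E'
from h import *
c0x,c0y,a0=np.load("bins.npy")[:3]; c=np.array([c0x,c0y])
movep([*c,.33],R(a0+np.pi/2)); move_l([*c,.125],feed=.15)
im,P=cam("scene"); np.savez("pics/sc5.npz",im=im,P=P); Q=P; s=sense(); print(s["position"],binfit(im,P,s["position"][2]-.01,s["position"][2]+.01,c))
z=lower(c,.0986)
im,P=cam("scene"); save(im[230:370,270:470].repeat(4,0).repeat(4,1)[:560],"s5.png"); print(binfit(im,P,z-.01,z+.01,c))
E
```

```text
[0.5207004  0.29583751 0.12599829] (array([0.52516842, 0.29498288]), np.float64(-0.09296323048750477), [0.06413887441158295, 0.199388325214386], np.float64(0.12587907311255897), 1111)
low True [0.5196 0.2955 0.1021] [-0.8  1.4 -1.6] 40.7
(array([0.52400601, 0.29473841]), np.float64(-0.08977196455326286), [0.06430332362651825, 0.19957205653190613], np.float64(0.10216969223053393), 1043)
```

View pics/s5.png

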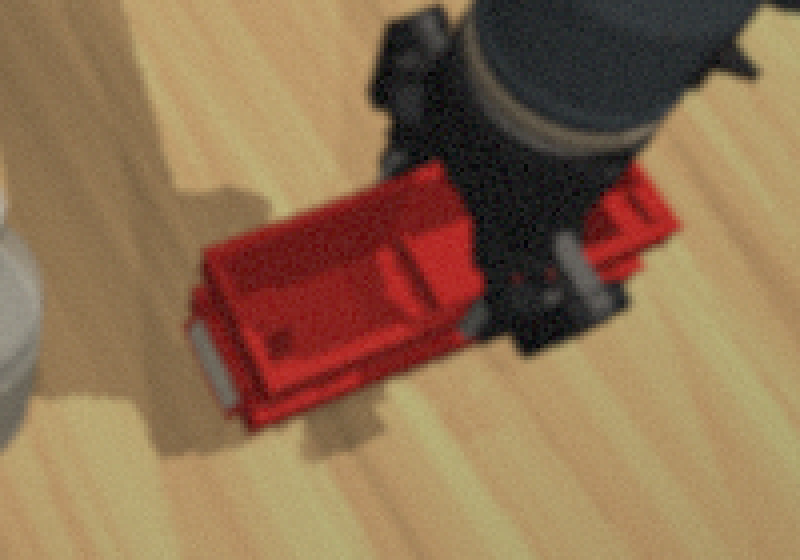

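Run:
```python
from h import *
z0=np.load("pics/scene0.npz"); 
for lo in(.044,.047,.049): print(binfit(z0["im"],z0["P"],lo,.058,(.523,.294))[:3])
z5=np.load("pics/sc5.npz"); print(binfit(z5["im"],z5["P"],.121,.132,(.523,.294))[:3])
c0x,c0y,a0=np.load("bins.npy")[:3]; u=np.array([np.cos(a0),np.sin(a0)]); c=np.array([c0x,c0y])
for d in(-.0015,-.003,-.0045):
    g=c+d*u; move_l([*sense()["position"][:2],.107],feed=.05); move_l([*g,.107],feed=.03); z=lower(g,.0986,6)
    print(d,z)
    if z<.1: break
```

```text
(array([0.52197444, 0.29425916]), np.float64(-0.0921162121028054), [0.06386985629796982, 0.20051240921020508])
(array([0.52197444, 0.29425916]), np.float64(-0.0921162121028054), [0.06386985629796982, 0.20051240921020508])
(array([0.52159017, 0.2944223 ]), np.float64(-0.09315524440209977), [0.06363031268119812, 0.19975405931472778])
(array([0.52502   , 0.29499671]), np.float64(-0.09296323048750477), [0.06413887441158295, 0.1990901380777359])
low True [0.5187 0.2956 0.0985] [-0.5 -0.2  5.3] 41.7
-0.0015 0.0985214117013461
```

Seated at the expected height (0.0985). Releasing and checking.

Run:
```python
from h import *
command_gripper(.085); p=sense()["position"]; move_l([p[0],p[1],.2],feed=.12)
c,a,im,P=lookbin(p[:2],.098); save(im,"w6.png")
c0=np.load("bins.npy"); m=(np.abs(P[...,0]-c[0])<.12)&(np.abs(P[...,1]-c[1])<.05)&(P[...,2]>.09)&(P[...,2]<.11)
Q=P[m]; A=np.c_[Q[:,:2]-c,np.ones(len(Q))]; print("rim plane",np.linalg.lstsq(A,Q[:,2],rcond=None)[0].round(4))
im2,P2=cam("scene"); save(im2[200:372,250:470].repeat(3,0).repeat(3,1)[:560],"s6.png"); print(binfit(im2,P2,.092,.105,c)[:4])
```

```text
bin [0.5214 0.2962] -0.0903 [0.0638 0.1989] 0.0987 3475
rim plane [0.0045 0.0154 0.0963]
(array([0.52276468, 0.29522112]), np.float64(-0.09211474736420566), [0.0632864385843277, 0.19996388256549835], np.float64(0.09824090798759817))
```

View pics/s6.png

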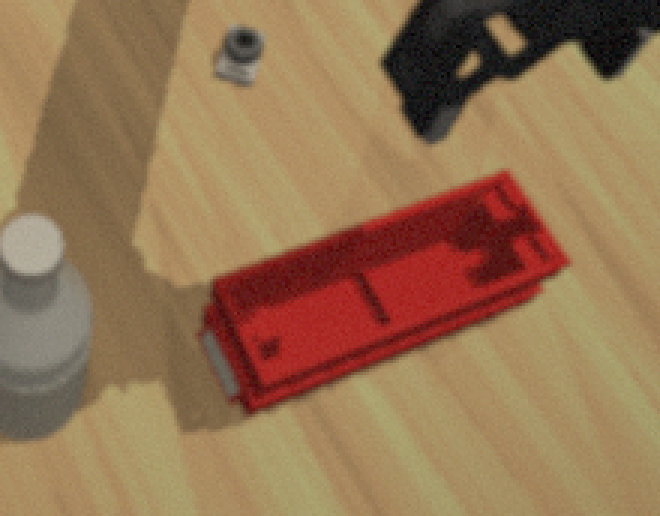

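bin1 sits level on bin0 with its rim 98.5 mm up and its own card at the far end; bin0's card shows at (215,360). Now the third adjuster.

Run:
```python
from h import *
b=np.array([.5210,.2950]); u=np.array([np.cos(-.0905),np.sin(-.0905)])
pick((.48,.092)); im,Q,m=held(); print(Q[218:248:6,262].round(4).tolist())
place(b-.036*u,-.0905,.0865)
c,a,im,P=lookbin(b,.098); save(im[60:270,100:420].repeat(2,0).repeat(2,1),"w7.png")
g=b-.036*u; d=np.hypot(P[...,0]-g[0],P[...,1]-g[1]); Q=P[(d<.03)&(P[...,2]>.07)&(P[...,2]<.085)&(im.max(2)<110)]; g=np.median(Q,0); print(g,(g[:2]-b)@u,(g[:2]-b)@[-u[1],u[0]])
command_gripper(.085); c1,a1,*_=lookbin((.502,-.3165),.074); print(sense()["time_s"])
np.save("bins2.npy",[*c,a,*c1,a1])
im,P=cam("scene"); save(im,"s7.png")
```

```text
adj [0.4792 0.0911] 0.767 [0.028 0.044] 0.0292
gap 0.0235
gap up 0.0241 48.5
[[0.0314, 0.0137, 0.0011], [0.0219, 0.0142, 0.001], [0.0162, 0.0135, 0.001], [0.0127, 0.012, 0.001], [0.0135, 0.0085, 0.001]]
placed True [0.485  0.2981 0.0874] [-0.4 -0.9  4.1]
bin [0.5211 0.2964] -0.0913 [0.0639 0.199 ] 0.0987 3691
[0.48630047 0.29636941 0.0748437 ] -0.034681287640755926 -0.001772218801703314
bin [ 0.5007 -0.3164] -0.0991 [0.064  0.1986] 0.0747 3469
55.6
```

View pics/w7.png

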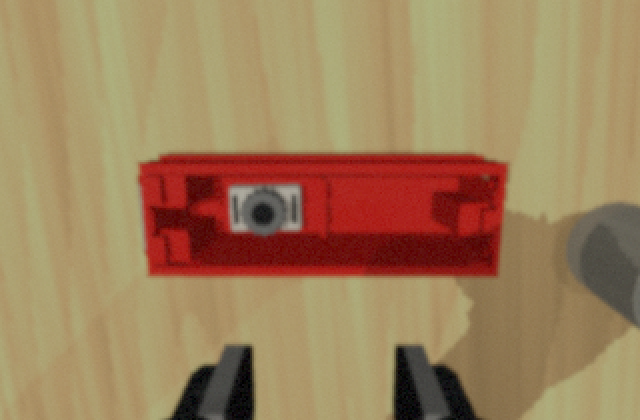

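View pics/s7.png

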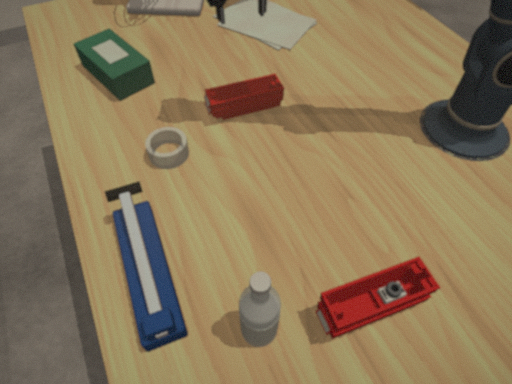

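The third adjuster is flat in bin1 at (264,212). The scene view shows no fourth adjuster, and the nest of two is at (244,97). Now bin2, which keeps its orientation since bin1 is the half-turned one.

Run:
```python
from h import *
v=np.load("bins2.npy"); c,a,c1,a1=v[:2],v[2],v[3:5],v[5]; u=np.array([np.cos(a),np.sin(a)])
movep([*c1,.20],R(a1+np.pi/2)); move_l([*c1,.093],feed=.12); print(move_l([*c1,.074],feed=.04,until_force=10))
command_gripper(0,50); s=sense(); zg=s["position"][2]; print("gap",s["finger_gap"],s["position"])
move_l([*c1,.11],feed=.05); move_l([*c1,.36],feed=.2); s=sense(); print(s["wrist_force"].round(2),s["finger_gap"])
zs=zg-.022+.092; print("seat",zs)
movep([*c,.36],R(a+np.pi/2)); move_l([*c,zs+.025],feed=.15)
for d in(0,-.0015,.0015,-.003,.003,-.0045,.0045):
    g=c+d*u; move_l([*g,zs+.009],feed=.04); z=lower(g,zs,6); print(d,z)
    if z<zs+.0012: break
    move_l([*sense()["position"][:2],zs+.009],feed=.05)
im,P=cam("side"); save(im[40:200,130:380].repeat(3,0).repeat(3,1),"s8.png")
```

```text
False
gap 0.06179067590128515 [ 0.50109114 -0.31669579  0.07459083]
[ 0.45 -0.52 -0.53] 0.06195088192833277
seat 0.14459083417836713
low True [0.5211 0.2966 0.1445] [-0.5 -0.2  4.7] 65.9
0 0.1444804947010839
```

View pics/s8.png

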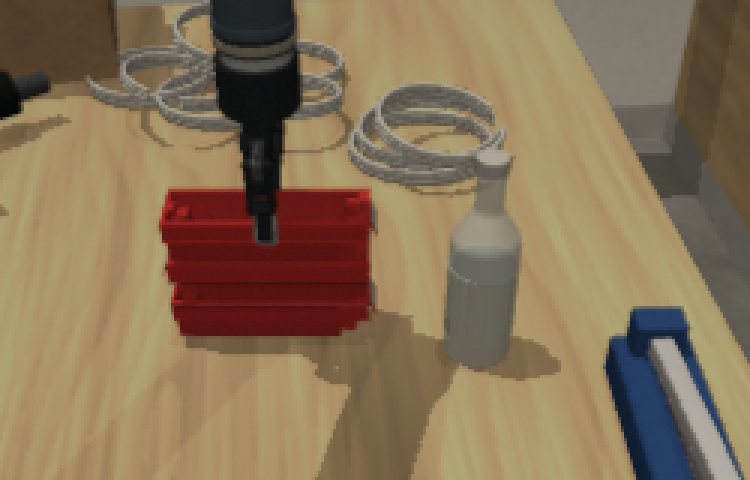

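Seated first try, and the stack stands level with cards at (373,217) and (371,292). Releasing and doing the final check.

Run:
```python
from h import *
command_gripper(.085); p=sense()["position"]; move_l([p[0],p[1],.25],feed=.12)
c,a,im,P=lookbin(p[:2],.144); m=(np.abs(P[...,0]-c[0])<.12)&(np.abs(P[...,1]-c[1])<.05)&(P[...,2]>.138)&(P[...,2]<.15)
Q=P[m]; A=np.c_[Q[:,:2]-c,np.ones(len(Q))]; print("plane",np.linalg.lstsq(A,Q[:,2],rcond=None)[0].round(4))
movep([.62,-.05,.35],R(0))
im,P=cam("scene"); save(im,"s9.png"); print(binfit(im,P,.138,.15,c)[:4])
im,P=cam("side"); print("spare",binfit(im,P,.042,.058,(.502,-.317))[:4],sense()["time_s"])
```

```text
bin [0.5222 0.2972] -0.0887 [0.064  0.2007] 0.1446 3582
plane [-0.0009  0.0072  0.1431]
(array([0.52294838, 0.29635513]), np.float64(-0.09548737456868217), [0.06397757679224014, 0.20100346207618713], np.float64(0.1441026948774898))
spare (array([ 0.50171548, -0.3171255 ]), np.float64(-0.0969250820831613), [0.06549911201000214, 0.2030939906835556], np.float64(0.0545252724704228)) 70.0667
```

View pics/s9.png

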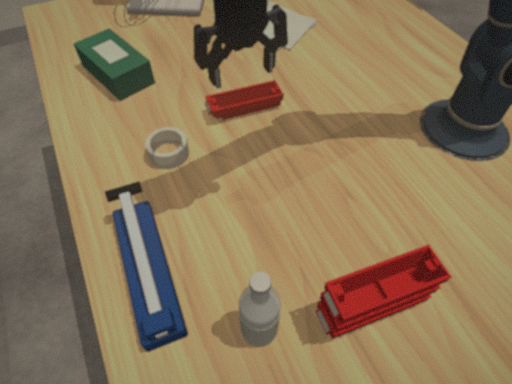

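The stack stands complete at about (385,290), and the spare, bottle and tape are where they started. Handing in.

```bash
python3 -c "
from rig import *
finish_job(); print(sense()['time_s'])"
```

```text
the job is handed in; nothing more can be done
the job is handed in; nothing more can be done
```

The job is done and handed in at about 70 s on the robot's clock. Three adjusters were on the bench; I found no fourth. All three pins were pressed flush. Two adjusters lie flat in bin0 and one in bin1. bin1 stands half turned on bin0, and bin2 is half turned on bin1 as the cover.

**Last checks:**
- **Pins:** the tool stopped at rivet-head height on all three, and the tops then measured about 29–30 mm, down from about 36 mm.
- **Adjusters:** knob tops were 28.8 mm up in bin0 and 74.8 mm up in bin1, as expected for lying flat. I did not look again once each was covered.
- **Stack:** rims measured about 52.7, 98.7 and 144.6 mm up, so the steps are 46 mm. The bins are in line within about 0.01 rad and within about 3 mm of each other, and look level.
- **Surroundings:** the spare measured within about 1 mm of its place. The bottle and tape look unmoved in the last picture.

**What disagreed:**
- bin1 first stopped about 3.5 mm high. I shifted it 1.5 mm along its length and it then seated at the expected height.
- One adjuster was found about 12 mm from where I had first measured it. I measured it again from above before picking it up.

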